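Vent the vacuum station and take the blue cap off its pot

TASK

Vent the vacuum station on the cheese counter by pressing its red release button fully down and letting it come back up, then unscrew the blue cap from its pot. The cap has a quick thread that may loosen clockwise or anticlockwise and nothing on it shows which, so you have to find out by trying. Finish while holding the blue cap about 10 cm above its pot; leave the grey cap closed and do not push the cheeses about.

Things in the scene. Friction and masses are not known exactly. Their poses are not given: they have to be found in the camera images.
- station: vacuum station standing fixed on the deck: a white housing 170 (x) x 240 (y) x 30 mm high with two fixed steel pots on it, 92 mm in diameter, tops 90 mm above the deck, their axes at x = +30, y = +62 and y = -62 mm; the button is at its front. Origin at the centre of its underside, z up, front to -x
- release (a joint): travel of the red spring push button: 0 up, 0.006 m fully down; fully down takes about 5 N; it springs back when let go
- release_top (a point): centre of the top face of the red push button (28 mm in diameter, in a black ring 44 mm in diameter); it is pressed straight down from above, at station x = -55, y = 0 mm, 52 mm above the deck
- cap_blue: blue screw cap, 90 g, on either of the two pots: ribbed skirt 60 mm wide, 57 mm high with its knob. Origin at the centre of its underside, on the pot's top; z up, x along the white line on top. Quick thread, no rise: the wrong way it meets a hard stop within 10 degrees; the right way it turns easily and at 60 to 100 degrees it lifts straight off, not before. The right way varies from run to run
- cap_blue_grip (a point): middle of the blue cap's knob, on the cap's axis, 41 mm above its underside; axes as the cap's. The knob is an upright ribbed cylinder 32 mm in diameter that reaches from 17 mm below this point (top of the skirt) to 16 mm above it, with a white line across its top. Pinch it from above and turn it about the vertical axis; forced against the stop it slips in the grip
- cap_grey: grey screw cap, the same shape and size, on the other pot; to be left closed. Origin at the centre of its underside
- small_wheel: small pale cheese wheel, 101x97x46 mm, loose bystander; origin under its centre
- chili_wedge: pale cheese wedge with red specks, 98x101x62 mm, loose bystander; origin under its centre
- brown_brick: small light-brown cheese brick, 53x82x38 mm, loose bystander; origin under its centre
- speckled_brick: small speckled cheese brick, 57x92x40 mm, loose bystander; origin under its centre
- butter_block: smooth yellow cheese block, 58x105x52 mm, loose bystander; origin under its centre

How it is judged:
By the outcome, as a careful person would: the job done as asked, in the order asked, and still so for the second after the job is handed in, while the arm keeps its last pose, push and grip.
It also fails if it takes over 51 s, if anything falls off the work surface, if the arm or the gripper's body presses on something with over 40 N, if the wrist force passes 120 N, or if a joint passes its speed limit or range.

ROBOT

A 6-joint arm with a two-finger parallel gripper is mounted at the origin on a cart in front of the work surface, level with it; the furniture and walls round the work are solid. World frame = base frame: x ahead of the robot, y to its left, z up, the work surface at z = 0. Lengths are in m, angles in degrees, forces in N, time in s.
With the tool pointing down it reaches from about 0.4 to 0.825 m from the base axis. Payload 7 kg.
Tool frame: the origin (TCP) lies on the centre line of the jaws, within the pads' length; the fingertips stand 19 mm ahead of it and the grasp point (between the pads) is the TCP; z points along the fingers, y is the line along which they close (so a half turn about z gives the same grasp; the last joint's range is limited). The gripper opens to 88 mm and grips with 3 to 60 N. Pads are 19 mm wide; open, the fingers measure 130 mm over their backs; the gripper's body (78 mm by 193 mm) begins 47 mm behind the grasp point.
Start: joints at [-54.196, 20.546, 0.682, 0, -70.136, -16.507], TCP at [0.223, -0.637, 0.246] pointing down, gripper open.
Joint ranges: [-176.03, 176.03], [-82.01, 121.73], [-58.28, 71.71], [-173.87, 95.51], [-174.79, -0.11], [-173.66, 173.66]. Speed limits (degrees/s): [136.94, 136.94, 172.46, 180, 180, 180].

INTERFACE

Orientations are given as [roll, pitch, yaw] about the fixed x, y, z axes, in that order (R = Rz(yaw) Ry(pitch) Rx(roll)).
In Python, from plant import get_state, capture, close_job gives the robot as it stands.
- The arm moves only by the tool apply_moves, never from a script. Its argument "targets" is a list of rows, each a list of 7 numbers: the opening, from 0 (shut) to 1 (fully open), then the shift along the tool's x, y, z normalised to -1 to 1, where 1 is 1000 mm, then the turn, a rotation vector about the tool's x, y, z normalised to -1 to 1, where 1 is 90 degrees. In form: [[claw, tx, ty, tz, ax, ay, az], ...]. A call has 1 to 20 rows; each row shifts and turns the commanded pose from where the row before left it, along the tool's axes as they then stand; what a row does not reach is not made up. A row lasts 1/12 s, in which the tool goes at most 41.7 mm and 7.16 degrees, less where a joint would pass 70% of its speed; a pose out of reach is approached as far as the arm can. A call with a number of a shift or a turn outside -1 to 1 is refused whole. A call with a gripper value outside its range is refused whole. The fingers move at their own pace and stop on an object; "newtons" is the grip in N (left out, the last holds). Time passes only in rows, so rows that do not move let the fingers close. It gives the time, the measured TCP pose, the force, the opening and the grip force at its end, in the units of the state.
- get_state(): the state, without advancing time (a new reading comes with each control period).
- capture(name): name is "scene" or "top" or "wrist"; returns a dict with "frame" (384x512x3 uint8, red, green, blue), "range_z" (384x512 float32, m along the optical axis (not along the pixel's ray), 0 where there is no reading), "camera_matrix" (3x3 intrinsics, pixels), "T" (4x4, takes a point from camera to world coordinates). Camera axes: x right, y down, z forward; pixel columns grow to the right and rows downward; lengths in m; the calibration is good to about 2 mm. A picture is of the moment at which its call begins.
- close_job(): hands the job in; it is judged then, once.
The state is a dict: "time_s": time; "joints": joint angles; "qd": joint speeds; "joint_torque": joint torques, N m; "tcp_pos": TCP position; "eef_rot": TCP orientation; "contact_force": force on the tool from outside, world axes, zero at the start; "moment": the same for the moment, N m; "gripper_width": finger opening in m; "gripper_force": force on a finger pad.
Only numpy, scipy, OpenCV 4.12 (cv2) and the standard library are available. Lean on these libraries where they do the work, as an engineer would, in place of code of your own. Each camera call takes 0.05 s, during which the arm holds its last target. There are 200 camera calls.

## Working session

There is one attempt and no reset: what is moved stays moved. The work goes in short steps, Python scripts to look and compute and a tool call to move; the robot and the scene stay as the last step left them, time stands still between calls to the robot, and variables do not carry over. Pictures are saved under pics/ and viewed, at most 10 in all, crops included, and the job is handed in when it is done.

Besides the shell and the picture viewer there is one more tool, called after ">>>" as name(argument=value, ...), one argument or row to a line, values as JSON. apply_moves: Moves the arm, as the interface text tells. Scaled input: -1 to 1 covers 1000 mm each way for a shift and 90 degrees each way for a turn. Its arguments: {"type":"object","properties":{"targets":{"type":"array","items":{"type":"array","items":{"type":"number"}}},"newtons":{"type":"number"}},"required":["targets"]}

```bash
mkdir -p pics; cat > h.py <<'E'
import numpy as np, cv2
from plant import get_state, capture
def pts(c, z=None):
    K=c["camera_matrix"];T=np.array(c["T"]);h,w=c["range_z"].shape
    v,u=np.mgrid[:h,:w]
    d=np.stack([(u-K[0][2])/K[0][0],(v-K[1][2])/K[1][1],np.ones((h,w))],-1)
    return (d*c["range_z"][...,None])@T[:3,:3].T+T[:3,3]
def ray(c,u,v,z):
    K=np.array(c["camera_matrix"]);T=np.array(c["T"])
    d=T[:3,:3]@np.linalg.solve(K,[u,v,1.]);o=T[:3,3]
    return o+d*(z-o[2])/d[2]
E
python3 - <<'E'
from h import *
s=get_state();print(s)
a=capture("scene");b=capture("top")
np.savez("c0.npz",**{k+n:np.array(v) for n,c in (("a",a),("b",b)) for k,v in c.items()})
cv2.imwrite("pics/0.png",cv2.resize(np.vstack([a["frame"],b["frame"]])[...,::-1],(400,600)))
cv2.imwrite("pics/top.png",cv2.resize(b["frame"][...,::-1],(800,600)))
cv2.imwrite("pics/scene.png",cv2.resize(a["frame"][...,::-1],(800,600)))
E
```

```text
{'time_s': 0.0, 'joints': array([-5.41968154e+01,  2.05914985e+01,  6.34506892e-01, -1.93915783e-02,
       -7.01353224e+01, -1.65081002e+01]), 'qd': array([-0.02456095,  0.00528494, -0.0586725 , -0.07699101, -0.0167543 ,
        0.06945436]), 'joint_torque': array([ 6.44206175e-04, -5.82722890e+01,  2.93045729e+01,  6.99727133e+00,
        6.83208142e-03, -1.44741675e-04]), 'tcp_pos': array([ 0.222884  , -0.63666641,  0.2446298 ]), 'eef_rot': array([ 1.79906311e+02, -8.75563635e-03, -1.60711512e+02]), 'contact_force': array([-0.50604379, -0.5370959 ,  0.77585974]), 'moment': array([0.03670265, 0.02925501, 0.00753819]), 'gripper_force': 0.0, 'gripper_width': 0.08746001213290655}
```

View pics/top.png

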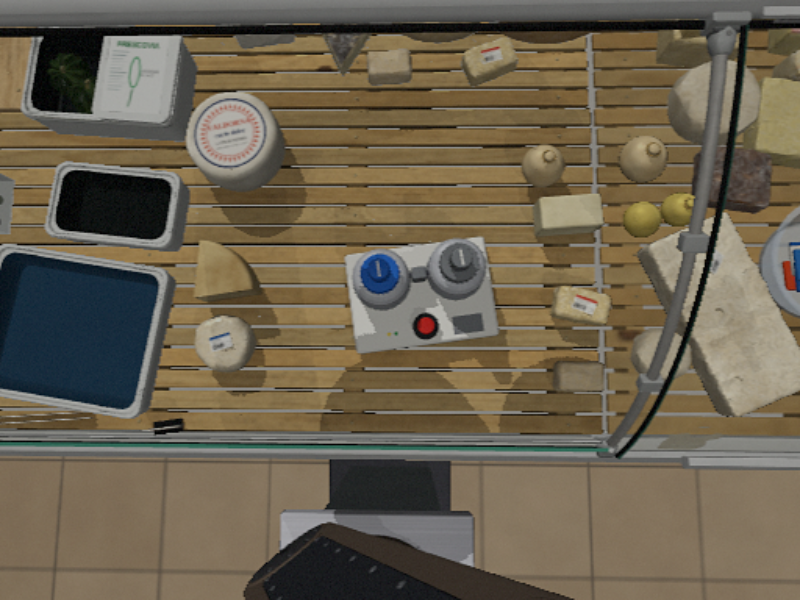

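View pics/scene.png

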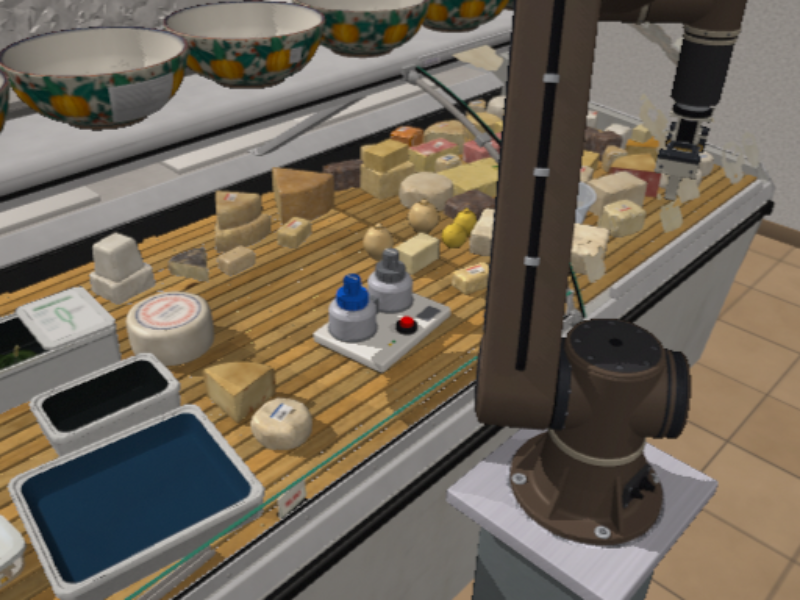

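The top view (800x600) shows the station with blue cap at about (380,272), grey cap (459,262) and red button (427,326). A curved pipe with a cable runs (610,450)-(740,40), between the arm's start and the station. Next I'll locate these and the pipe's height.

```bash
python3 - <<'E'
from h import *
d=np.load("c0.npz");
for n in "ab":
    c={k:d[k+n] for k in("frame","range_z","camera_matrix","T")}
    P=pts(c);hsv=cv2.cvtColor(c["frame"],cv2.COLOR_RGB2HSV)
    print(n,"cam",c["T"][:3,3].round(3))
    ok=(c["range_z"]>0)
    near=ok&(P[...,0]>.25)&(P[...,0]<.85)&(abs(P[...,1])<.25)&(P[...,2]>.03)
    blue=near&(abs(hsv[...,0].astype(int)-110)<12)&(hsv[...,1]>130)&(P[...,2]>.08)
    red=near&((hsv[...,0]<8)|(hsv[...,0]>172))&(hsv[...,1]>150)
    for nm,m in(("blue",blue),("red",red)):
        p=P[m];v,u=np.nonzero(m);print(nm,m.sum(),u.mean().round(1),v.mean().round(1),np.median(p,0).round(4),p.min(0).round(3),p.max(0).round(3))
        if n=="b":
            if nm=="red": print("ray",ray(c,u.mean(),v.mean(),.052))
            t=P[m&(P[...,2]>.14)]
            if len(t): print("knob top",len(t),t.mean(0).round(4))
    if n=="b":
        # grey knob
        g=near&(P[...,2]>.14)&~blue; p=P[g];print("grey knob",len(p),p.mean(0).round(4))
        # housing top
        h=ok&(abs(P[...,2]-.03)<.006)&(abs(P[...,1])<.25)&(P[...,0]>.25)&(P[...,0]<.85)&(hsv[...,1]<40)&(hsv[...,2]>120)
        n_,L,S,C=cv2.connectedComponentsWithStats(h.astype(np.uint8));i=1+S[1:,4].argmax()
        q=P[L==i][:,:2].astype(np.float32);print("housing",cv2.minAreaRect(q))
        # tall stuff
        for y in np.arange(-.8,.8,.1):
            s=ok&(abs(P[...,1]-y)<.05)&(P[...,2]>.12)&(P[...,0]>.15)&(P[...,0]<1.2)
            if s.sum():
                p=P[s];print("tall y",round(y,2),s.sum(),p.min(0).round(2),p.max(0).round(2))
        for u,v in[(720,180),(730,60),(690,240),(650,380),(610,445),(300,445),(500,450),(700,290),(600,100),(595,250)]:
            uu,vv=int(u*.64),int(v*.64);print((u,v),P[vv,uu].round(3))
E
```

```text
a cam [-0.356  0.832  0.902]
blue 331 225.3 188.3 [0.5196 0.0041 0.1123] [ 0.498 -0.034  0.087] [0.56  0.024 0.149]
red 59 258.1 203.2 [ 0.4539 -0.0767  0.047 ] [ 0.442 -0.09   0.039] [0.736 0.03  0.531]
b cam [ 0.38  -0.05   0.963]
blue 577 236.1 147.1 [ 0.5336 -0.0086  0.1162] [ 0.253 -0.219  0.094] [0.748 0.246 0.677]
knob top 242 [0.6212 0.013  0.274 ]
red 139 264.4 159.3 [ 0.4622 -0.0797  0.0527] [ 0.445 -0.243  0.039] [0.786 0.243 0.411]
ray [ 0.5831569  -0.06031112  0.052     ]
knob top 35 [ 0.7419 -0.0216  0.4078]
grey knob 8667 [ 0.6196 -0.0176  0.4753]
housing ((0.5117871165275574, -0.07278332114219666), (0.16715070605278015, 0.23745615780353546), 7.81182861328125)
tall y -0.5 32 [ 0.31 -0.51  0.12] [ 0.94 -0.45  0.41]
tall y -0.4 5151 [ 0.3  -0.45  0.12] [ 0.76 -0.35  0.44]
tall y -0.3 1180 [ 0.74 -0.35  0.4 ] [ 0.76 -0.25  0.43]
tall y -0.2 1207 [ 0.74 -0.25  0.4 ] [ 0.76 -0.15  0.44]
tall y -0.1 3309 [ 0.25 -0.15  0.12] [ 0.76 -0.05  0.74]
tall y -0.0 4126 [ 0.18 -0.05  0.12] [0.76 0.05 0.64]
tall y 0.1 2125 [0.15 0.05 0.15] [0.76 0.15 0.45]
tall y 0.2 1322 [0.74 0.15 0.4 ] [0.76 0.25 0.44]
tall y 0.3 1351 [0.74 0.25 0.4 ] [0.76 0.35 0.44]
tall y 0.4 427 [0.74 0.35 0.4 ] [0.76 0.39 0.44]
(720, 180) [ 0.702 -0.568  0.046]
(730, 60) [ 0.909 -0.594  0.056]
(690, 240) [ 0.533 -0.371  0.328]
(650, 380) [ 0.373 -0.377  0.191]
(610, 445) [ 0.27  -0.375  0.033]
(300, 445) [0.263 0.125 0.022]
(500, 450) [ 0.265 -0.193  0.082]
(700, 290) [ 0.479 -0.392  0.303]
(600, 100) [ 0.865 -0.393  0.003]
(595, 250) [ 0.593 -0.372  0.002]
```

```bash
python3 - <<'E'
from h import *
d=np.load("c0.npz")
c={k:d[k+"b"] for k in("frame","range_z","camera_matrix","T")}
P=pts(c);hsv=cv2.cvtColor(c["frame"],cv2.COLOR_RGB2HSV);x,y,z=np.moveaxis(P,-1,0)
st=(abs(x-.51)<.12)&(abs(y+.07)<.16)&(z>.03)&(z<.17)
blue=st&(abs(hsv[...,0].astype(int)-110)<12)&(hsv[...,1]>130)
red=st&((hsv[...,0]<8)|(hsv[...,0]>172))&(hsv[...,1]>150)
v,u=np.nonzero(red);print("button",ray(c,u.mean(),v.mean(),.052).round(4),u.mean(),v.mean(),len(u),np.median(z[red]))
print("z max",z[st].max(), )
for nm,cy in(("blue",-.009),("grey",-.13)):
    k=st&(z>.135)&(abs(y-cy)<.05);print(nm,"knob",k.sum(),P[k].mean(0).round(4),((P[k].max(0)+P[k].min(0))/2).round(4))
print("blue range",((P[blue&(z<.125)].max(0)+P[blue&(z<.125)].min(0))/2).round(4))
a=np.radians(7.81);R=np.array([[np.cos(a),-np.sin(a)],[np.sin(a),np.cos(a)]])
o=np.array([.5118,-.0728])
for s in(1,-1):
    a=np.radians(7.81)*s;R=np.array([[np.cos(a),-np.sin(a)],[np.sin(a),np.cos(a)]])
    print(s,[(o+R@q).round(4) for q in([-.055,0],[.03,.062],[.03,-.062])])
p=P[(abs(y+.385)<.05)&(z>.1)&(x>.2)&(x<.78)]
for xx in np.arange(.26,.8,.06):
    q=p[abs(p[:,0]-xx)<.03]
    if len(q):print("pipe x",xx.round(2),q[:,1].min().round(3),q[:,1].max().round(3),q[:,2].min().round(3),q[:,2].max().round(3))
f=P[(x>.2)&(x<.32)&(abs(y-.2)<.15)&(z>.01)]
print("front",np.percentile(f,[1,50,99],axis=0).round(3))
E
```

```text
button [ 0.4574 -0.0803  0.052 ] 272.252427184466 207.92233009708738 103 0.05167943853929169
z max 0.15115049647225942
blue knob 153 [ 0.5319 -0.0082  0.147 ] [ 0.5329 -0.0087  0.1442]
grey knob 161 [ 0.549  -0.1301  0.1466] [ 0.5498 -0.1302  0.1434]
blue range [ 0.5319 -0.007   0.109 ]
1 [array([ 0.4573, -0.0803]), array([ 0.5331, -0.0073]), array([ 0.5499, -0.1301])]
-1 [array([ 0.4573, -0.0653]), array([ 0.5499, -0.0155]), array([ 0.5331, -0.1383])]
pipe x 0.32 -0.398 -0.373 0.1 0.182
pipe x 0.38 -0.398 -0.365 0.155 0.25
pipe x 0.44 -0.398 -0.373 0.223 0.3
pipe x 0.5 -0.398 -0.364 0.272 0.336
pipe x 0.56 -0.397 -0.365 0.309 0.369
pipe x 0.62 -0.398 -0.373 0.345 0.394
pipe x 0.68 -0.397 -0.372 0.368 0.415
pipe x 0.74 -0.435 -0.335 0.387 0.441
front [[0.263 0.053 0.011]
 [0.268 0.209 0.025]
 [0.291 0.346 0.082]]
```

Button is at (.457,-.080), blue cap axis at (.533,-.008) and station yaw is 7.8°. The pipe stands in the plane y≈-0.38 and is low near the front. I'll cross it at x≈.22, z≈.33.

>>> apply_moves(
  targets=[
    [0,0,0,-0.03,0,0,0],
    [0,0,0,-0.03,0,0,0],
    [0,0,0,-0.03,0,0,0],
    [0,-0.01,0.028,0,0,0,0],
    [0,-0.01,0.028,0,0,0,0],
    [0,-0.01,0.028,0,0,0,0],
    [0,-0.01,0.028,0,0,0,0],
    [0,-0.01,0.028,0,0,0,0],
    [0,-0.01,0.028,0,0,0,0],
    [0,-0.01,0.028,0,0,0,0],
    [0,-0.01,0.028,0,0,0,0],
    [0,-0.01,0.028,0,0,0,0],
    [0,0,0,0,0,0,0],
  ],
  newtons=20,
)

```text
time_s: 1.18
tcp_pos: [0.2238, -0.3659, 0.336]
eef_rot: [-180.0, 0.1, -160.6]
contact_force: [-1.2, -0.4, -0.4]
gripper_width: 0.0065
gripper_force: 0.0
```

```bash
cat >> h.py <<'E'
from scipy.spatial.transform import Rotation as Ro
def delta(p,yaw):
    s=get_state();R=Ro.from_euler("xyz",s["eef_rot"],degrees=True)
    G=Ro.from_euler("xyz",[180,0,yaw],degrees=True)
    t=R.inv().apply(np.array(p)-s["tcp_pos"]);a=(R.inv()*G).as_rotvec(degrees=True)/90
    print("t",s["time_s"],"pos",s["tcp_pos"].round(4),"rot",s["eef_rot"].round(2),"J",s["joints"].round(1),"F",s["contact_force"].round(2),"M",s["moment"].round(3),"w",round(s["gripper_width"],4),"gf",s["gripper_force"])
    print("shift",t.round(4),"turn",a.round(4))
E
python3 -c "
from h import *
delta([.457,-.0803,.15],-172.2)"
```

```text
t 1.1833 pos [ 0.2238 -0.3659  0.336 ] rot [-1.7997e+02  1.1000e-01 -1.6062e+02] J [-32.1  -6.6 -19.2  -0.1 -77.3 -38.6] F [-1.21 -0.36 -0.42] M [-0.029  0.045 -0.054] w 0.0065 gf 0.0
shift [-0.3144  0.1922  0.1865] turn [-0.0002  0.0012  0.1287]
```

>>> apply_moves(
  targets=[
    [0,-0.0286,0.0175,0,0,0,0],
    [0,-0.0286,0.0175,0,0,0,0],
    [0,-0.0286,0.0175,0,0,0,0],
    [0,-0.0286,0.0175,0,0,0,0],
    [0,-0.0286,0.0175,0,0,0,0],
    [0,-0.0286,0.0175,0,0,0,0],
    [0,-0.0286,0.0175,0,0,0,0],
    [0,-0.0286,0.0175,0,0,0,0],
    [0,-0.0286,0.0175,0,0,0,0],
    [0,-0.0286,0.0175,0,0,0,0],
    [0,-0.0286,0.0175,0,0,0,0],
    [0,0,0,0.03,0,0,0.026],
    [0,0,0,0.03,0,0,0.026],
    [0,0,0,0.03,0,0,0.026],
    [0,0,0,0.03,0,0,0.026],
    [0,0,0,0.03,0,0,0.025],
    [0,0,0,0.03,0,0,0],
    [0,0,0,0,0,0,0],
    [0,0,0,0,0,0,0],
  ],
)

```text
time_s: 2.77
tcp_pos: [0.4572, -0.0842, 0.1549]
eef_rot: [-180.0, -0.2, -172.3]
contact_force: [1.2, 0.1, 0.6]
gripper_width: 0.0003
gripper_force: 0.0
```

```bash
python3 -c "
from h import *
delta([.4573,-.0803,.076],-172.2)
c=capture('scene');w=capture('wrist')
f=np.hstack([cv2.resize(c['frame'][110:270,150:350],(500,400)),cv2.resize(w['frame'],(300,400))])
cv2.imwrite('pics/p1.png',f[...,::-1])"
```

```text
t 2.7667 pos [ 0.4572 -0.0842  0.1549] rot [-179.96   -0.22 -172.29] J [ 13.9   5.5 -32.2   0.  -52.5 -96.2] F [1.23 0.13 0.59] M [ 0.006 -0.136 -0.004] w 0.0003 gf 0.0
shift [-0.0009  0.0039  0.0789] turn [-0.0004 -0.0024 -0.001 ]
```

View pics/p1.png

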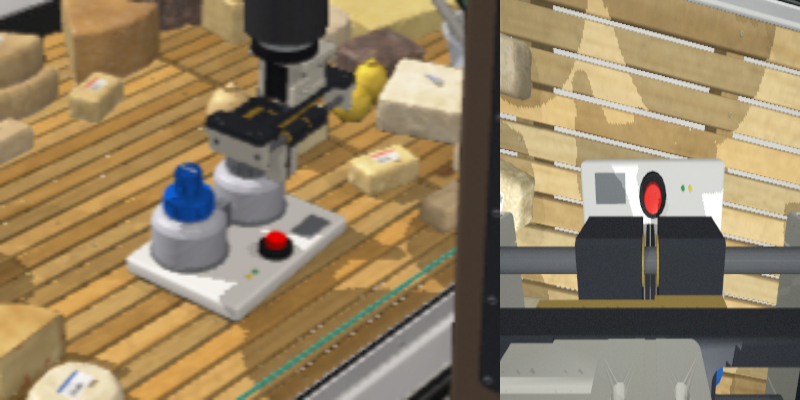

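The scene view puts the gripper over the station, and the wrist view shows the button just under the shut fingers, clear of both caps. I'll centre and descend to just above it.

>>> apply_moves(
  targets=[
    [0,-0.001,0.004,0.025,0,0,0],
    [0,0,0,0.025,0,0,0],
    [0,0,0,0.02,0,0,0],
    [0,0,0,0.007,0,0,0],
    [0,0,0,0,0,0,0],
    [0,0,0,0,0,0,0],
  ],
)

```text
time_s: 3.37
tcp_pos: [0.4596, -0.0796, 0.08]
eef_rot: [-180.0, 0.1, -172.3]
contact_force: [0.2, 0.6, 0.6]
gripper_width: 0.0004
gripper_force: 0.0
```

>>> apply_moves(
  targets=[
    [0,0,0,0.002,0,0,0],
    [0,0,0,0.002,0,0,0],
    [0,0,0,0.002,0,0,0],
    [0,0,0,0,0,0,0],
    [0,0,0,0,0,0,0],
  ],
)

```text
time_s: 3.78
tcp_pos: [0.4586, -0.0797, 0.0728]
eef_rot: [180.0, 0.0, -172.3]
contact_force: [0.3, 0.5, -0.7]
gripper_width: 0.0007
gripper_force: 0.0
```

```bash
python3 -c "
from h import *
delta([.4573,-.0803,.065],-172.2)"
```

```text
t 3.7833 pos [ 0.4586 -0.0797  0.0728] rot [ 1.8000e+02  2.0000e-02 -1.7231e+02] J [ 14.5  12.1 -37.9   0.  -40.  -96.8] F [ 0.27  0.51 -0.69] M [-0.035 -0.052 -0.041] w 0.0007 gf 0.0
shift [ 0.0013 -0.0004  0.0078] turn [ 0.      0.0002 -0.0012]
```

>>> apply_moves(
  targets=[
    [0,0,0,0.002,0,0,0],
    [0,0,0,0.002,0,0,0],
    [0,0,0,0,0,0,0],
    [0,0,0,0,0,0,0],
  ],
)

```text
time_s: 4.12
tcp_pos: [0.4588, -0.0797, 0.0687]
eef_rot: [-180.0, 0.0, -172.3]
contact_force: [-0.1, -0.1, 3.3]
gripper_width: 0.0006
gripper_force: 1.4
```

>>> apply_moves(
  targets=[
    [0,0,0,0.002,0,0,0],
    [0,0,0,0.0015,0,0,0],
    [0,0,0,0,0,0,0],
    [0,0,0,0,0,0,0],
  ],
)

```text
time_s: 4.45
tcp_pos: [0.4588, -0.0797, 0.0653]
eef_rot: [-180.0, 0.0, -172.3]
contact_force: [-0.8, -0.5, 5.8]
gripper_width: 0.0004
gripper_force: 3.1
```

>>> apply_moves(
  targets=[
    [0,0,0,0.001,0,0,0],
    [0,0,0,0,0,0,0],
    [0,0,0,0,0,0,0],
  ],
)

```text
time_s: 4.7
tcp_pos: [0.4589, -0.0797, 0.0651]
eef_rot: [-180.0, 0.1, -172.3]
contact_force: [-4.4, 1.1, 17.0]
gripper_width: 0.0007
gripper_force: 8.6
```

The travel stopped 6 mm below first contact and the force jumped to 17 N, so the button is fully down. Next I'll release it and head to the cap.

>>> apply_moves(
  targets=[
    [0,0,0,-0.005,0,0,0],
    [0,0,0,-0.01,0,0,0],
    [0,0,0,-0.02,0,0,0],
    [0,0,0,-0.03,0,0,0],
    [0,0,0,-0.03,0,0,0],
    [0,0,0,-0.03,0,0,0],
    [0,0,0,-0.02,0,0,0],
    [0.65,0,0,0,0,0,-0.069],
    [0.65,0,0,0,0,0,-0.069],
    [0.65,0,0,0,0,0,-0.069],
    [0.65,0,0,0,0,0,-0.069],
    [0.65,0,0,0,0,0,-0.069],
    [0.65,0,0,0,0,0,-0.069],
    [0.65,0,0,0,0,0,-0.069],
    [0.65,0,0,0,0,0,-0.069],
    [0.65,0,0,0,0,0,-0.069],
    [0.65,0,0,0,0,0,-0.069],
    [0.65,0,0,0,0,0,0],
    [0.65,0,0,0,0,0,0],
  ],
)

```text
time_s: 6.28
tcp_pos: [0.4581, -0.0797, 0.2086]
eef_rot: [180.0, -0.0, -110.4]
contact_force: [-0.9, 0.0, 0.2]
gripper_width: 0.0568
gripper_force: 0.0
```

```bash
python3 -c "
from h import *
delta([.533,-.008,.138],-110)
w=capture('top');P=pts(w);m=(w['frame'][...,0]>150)&(w['frame'][...,1]<60)&(abs(P[...,0]-.457)<.04)&(abs(P[...,1]+.08)<.04)
print(m.sum(),np.median(P[m],0) if m.any() else 0)
w=capture('scene');P=pts(w);m=(w['frame'][...,0]>150)&(w['frame'][...,1]<60)&(abs(P[...,0]-.457)<.04)&(abs(P[...,1]+.08)<.04)
print(m.sum(),P[m].max(0) if m.any() else 0)"
```

```text
t 6.2833 pos [ 0.4581 -0.0797  0.2086] rot [ 1.7995e+02 -1.0000e-02 -1.1042e+02] J [ 14.5   2.2 -27.9  -0.  -60.  -34.9] F [-0.93  0.04  0.21] M [ 0.082  0.064 -0.027] w 0.0568 gf 0.0
shift [-0.0933 -0.0452  0.0705] turn [ 0.0005 -0.0002 -0.0046]
0 0
28 [ 0.4643529  -0.06880384  0.054592  ]
```

The button is back up (about 52–54 mm in the scene view). I'll move over the cap and check from near.

>>> apply_moves(
  targets=[
    [0.65,-0.0233,-0.0113,0,0,0,0],
    [0.65,-0.0233,-0.0113,0,0,0,0],
    [0.65,-0.0233,-0.0113,0,0,0,0],
    [0.65,-0.0233,-0.0113,0,0,0,0],
    [0.65,0,0,0,0,0,0],
    [0.65,0,0,0,0,0,0],
  ],
)

```text
time_s: 6.88
tcp_pos: [0.5335, -0.0071, 0.2084]
eef_rot: [179.9, -0.0, -110.3]
contact_force: [-0.5, -0.3, 0.0]
gripper_width: 0.0566
gripper_force: 0.0
```

```bash
python3 -c "
from h import *
delta([.533,-.008,.138],-110)
w=capture('wrist');f=w['frame'];P=pts(w);hsv=cv2.cvtColor(f,cv2.COLOR_RGB2HSV)
b=(abs(hsv[...,0].astype(int)-110)<12)&(hsv[...,1]>130)
k=b&(P[...,2]>.125)&(P[...,2]<.16);print('blue knob',k.sum(),((P[k].max(0)+P[k].min(0))/2).round(4),P[k].max(0).round(3),P[k].min(0).round(3))
cv2.imwrite('pics/w1.png',f[...,::-1])"
```

```text
t 6.8833 pos [ 0.5335 -0.0071  0.2084] rot [ 1.7994e+02 -4.0000e-02 -1.1027e+02] J [ 20.3   8.9 -20.2  -0.  -60.9 -40.6] F [-0.51 -0.32  0.04] M [0.022 0.164 0.011] w 0.0566 gf 0.0
shift [0.001  0.0001 0.0704] turn [ 0.0006 -0.0005 -0.003 ]
blue knob 1369 [ 0.5332 -0.0066  0.1372] [0.55  0.01  0.149] [ 0.517 -0.023  0.125]
```

View pics/w1.png

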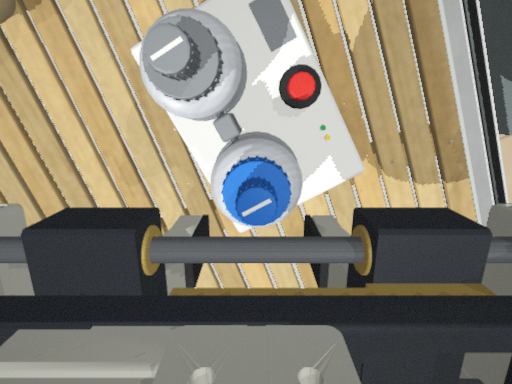

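The wrist view shows the blue knob at (257,205) midway between the fingers, its white line visible, and the button up at (300,86). I'll descend and grip.

>>> apply_moves(
  targets=[
    [0.65,0,0,0.025,0,0,0],
    [0.65,0,0,0.025,0,0,0],
    [0.65,0,0,0.015,0,0,0],
    [0.65,0,0,0.005,0,0,0],
    [0.65,0,0,0,0,0,0],
    [0.65,0,0,0,0,0,0],
    [0.2,0,0,0,0,0,0],
    [0.2,0,0,0,0,0,0],
    [0.2,0,0,0,0,0,0],
    [0.2,0,0,0,0,0,0],
    [0.2,0,0,0,0,0,0],
    [0.2,0,0,0,0,0,0],
  ],
  newtons=25,
)

```text
time_s: 7.93
tcp_pos: [0.5333, -0.0078, 0.1396]
eef_rot: [-180.0, 0.0, -110.2]
contact_force: [-1.1, 1.1, 2.6]
gripper_width: 0.0313
gripper_force: 25.0
```

```bash
python3 -c "
from h import *
delta([.533,-.008,.138],-110)"
```

```text
t 7.9333 pos [ 0.5333 -0.0078  0.1396] rot [-1.7997e+02  2.0000e-02 -1.1020e+02] J [ 20.2  12.8 -25.4   0.  -51.7 -40.4] F [-1.06  1.12  2.6 ] M [ 0.259  0.516 -0.042] w 0.0313 gf 25.0009024143219
shift [0.0003 0.0002 0.0016] turn [-0.0004  0.0002 -0.0023]
```

Gripped. I'll try clockwise first (+az; tool z points down), 18° slowly.

>>> apply_moves(
  targets=[
    [0.2,0,0,0,0,0,0.025],
    [0.2,0,0,0,0,0,0.025],
    [0.2,0,0,0,0,0,0.025],
    [0.2,0,0,0,0,0,0.025],
    [0.2,0,0,0,0,0,0.025],
    [0.2,0,0,0,0,0,0.025],
    [0.2,0,0,0,0,0,0.025],
    [0.2,0,0,0,0,0,0.025],
    [0.2,0,0,0,0,0,0],
  ],
)

```text
time_s: 8.68
tcp_pos: [0.5332, -0.0079, 0.1396]
eef_rot: [-180.0, -0.0, -128.3]
contact_force: [-2.8, 0.5, 5.1]
gripper_width: 0.0311
gripper_force: 25.0
```

```bash
python3 -c "
from h import *
delta([.533,-.008,.138],-110)
w=capture('wrist');cv2.imwrite('pics/w2.png',w['frame'][100:384,130:380,::-1])"
```

```text
t 8.6833 pos [ 0.5332 -0.0079  0.1396] rot [-179.98   -0.   -128.26] J [ 20.3  12.8 -25.4   0.  -51.8 -58.5] F [-2.8   0.45  5.15] M [0.139 0.901 0.433] w 0.0311 gf 25.001409351825714
shift [0.0002 0.0001 0.0016] turn [-3.000e-04 -1.000e-04 -2.028e-01]
```

The moment rose to 0.43 N·m, about the slip limit, so this looks like the stop. Next I'll try the other way.

>>> apply_moves(
  targets=[
    [0.2,0,0,0,0,0,-0.03],
    [0.2,0,0,0,0,0,-0.03],
    [0.2,0,0,0,0,0,-0.03],
    [0.2,0,0,0,0,0,-0.03],
    [0.2,0,0,0,0,0,-0.03],
    [0.2,0,0,0,0,0,-0.03],
    [0.2,0,0,0,0,0,-0.03],
    [0.2,0,0,0,0,0,-0.03],
    [0.2,0,0,0,0,0,-0.03],
    [0.2,0,0,0,0,0,-0.03],
    [0.2,0,0,0,0,0,-0.03],
    [0.2,0,0,0,0,0,-0.03],
    [0.2,0,0,0,0,0,-0.03],
    [0.2,0,0,0,0,0,-0.03],
  ],
)

```text
time_s: 9.9
tcp_pos: [0.5337, -0.0078, 0.1396]
eef_rot: [-179.9, 0.0, -90.2]
contact_force: [-0.5, 0.8, 2.7]
gripper_width: 0.0314
gripper_force: 25.0
```

```bash
python3 -c "
from h import *
delta([.533,-.008,.138],-110)
w=capture('wrist');cv2.imwrite('pics/w3.png',np.hstack([cv2.imread('pics/w2.png'),w['frame'][100:384,130:380,::-1]]))"
```

```text
t 9.9 pos [ 0.5337 -0.0078  0.1396] rot [-1.7993e+02  1.0000e-02 -9.0220e+01] J [ 20.2  12.8 -25.4   0.  -51.7 -20.5] F [-0.53  0.79  2.75] M [ 0.053  0.162 -0.082] w 0.0314 gf 25.001315474510193
shift [0.0002 0.0007 0.0016] turn [-8.000e-04  2.000e-04  2.197e-01]
```

View pics/w3.png

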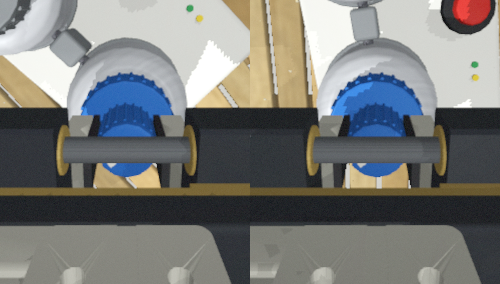

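Both crops show the knob at about (125,130) and (375,130), still pinched. The moment stays near 0 after turning 38°, so anticlockwise is the opening way. Turning on about 95°.

>>> apply_moves(
  targets=[
    [0.2,0,0,0,0,0,-0.055],
    [0.2,0,0,0,0,0,-0.055],
    [0.2,0,0,0,0,0,-0.055],
    [0.2,0,0,0,0,0,-0.055],
    [0.2,0,0,0,0,0,-0.055],
    [0.2,0,0,0,0,0,-0.055],
    [0.2,0,0,0,0,0,-0.055],
    [0.2,0,0,0,0,0,-0.055],
    [0.2,0,0,0,0,0,-0.055],
    [0.2,0,0,0,0,0,-0.055],
    [0.2,0,0,0,0,0,-0.055],
    [0.2,0,0,0,0,0,-0.055],
    [0.2,0,0,0,0,0,-0.055],
    [0.2,0,0,0,0,0,-0.055],
    [0.2,0,0,0,0,0,-0.055],
    [0.2,0,0,0,0,0,-0.055],
    [0.2,0,0,0,0,0,-0.055],
    [0.2,0,0,0,0,0,-0.055],
    [0.2,0,0,0,0,0,-0.055],
    [0.2,0,0,0,0,0,0],
  ],
)

```text
time_s: 11.62
tcp_pos: [0.5348, -0.0067, 0.1396]
eef_rot: [-179.9, -0.2, 3.9]
contact_force: [3.3, 3.6, 0.3]
gripper_width: 0.0314
gripper_force: 25.0
```

```bash
python3 -c "
from h import *
delta([.533,-.008,.138],-110)"
```

```text
t 11.6167 pos [ 0.5348 -0.0067  0.1396] rot [-179.9    -0.21    3.88] J [ 20.3  12.8 -25.4  -0.  -51.6  73.6] F [3.31 3.58 0.31] M [ 1.478 -1.009 -0.406] w 0.0314 gf 24.999437034130096
shift [-0.0019  0.0012  0.0016] turn [-3.1000e-03 -4.0000e-04  1.2653e+00]
```

>>> apply_moves(
  targets=[
    [0.2,0,0,-0.003,0,0,0],
    [0.2,0,0,-0.003,0,0,0],
    [0.2,0,0,-0.004,0,0,0],
    [0.2,0,0,0,0,0,0],
  ],
)

```text
time_s: 11.95
tcp_pos: [0.534, -0.0064, 0.1489]
eef_rot: [-179.9, -0.1, 3.6]
contact_force: [0.5, 7.2, 1.8]
gripper_width: 0.0314
gripper_force: 25.0
```

No downward pull, so the cap is coming off. Lifting to 10 cm.

>>> apply_moves(
  targets=[
    [0.2,0,0,-0.01,0,0,0],
    [0.2,0,0,-0.015,0,0,0],
    [0.2,0,0,-0.02,0,0,0],
    [0.2,0,0,-0.02,0,0,0],
    [0.2,0,0,-0.015,0,0,0],
    [0.2,0,0,-0.01,0,0,0],
    [0.2,0,0,0,0,0,0],
    [0.2,0,0,0,0,0,0],
    [0.2,0,0,0,0,0,0],
    [0.2,0,0,0,0,0,0],
  ],
)

```text
time_s: 12.78
tcp_pos: [0.5324, -0.008, 0.2378]
eef_rot: [180.0, 0.1, 3.6]
contact_force: [0.4, 0.3, -0.4]
gripper_width: 0.031
gripper_force: 25.0
```

```bash
python3 -c "
from h import *
delta([.533,-.0075,.2396],3.6)
c=capture('scene');P=pts(c);f=c['frame'];hsv=cv2.cvtColor(f,cv2.COLOR_RGB2HSV)
b=(abs(hsv[...,0].astype(int)-110)<12)&(hsv[...,1]>130)&(abs(P[...,0]-.53)<.06)&(abs(P[...,1])<.06)
print(b.sum(),np.percentile(P[b],[2,50,98],axis=0).round(3))
t=capture('top')['frame']
cv2.imwrite('pics/e.png',np.hstack([f[80:290,130:400],t[100:310,100:400]])[...,::-1])"
```

```text
t 12.7833 pos [ 0.5324 -0.008   0.2378] rot [1.7999e+02 1.2000e-01 3.6200e+00] J [ 20.2   7.5 -17.8  -0.  -64.8  73.4] F [ 0.39  0.29 -0.43] M [-0.078  0.163  0.014] w 0.031 gf 24.9957937002182
shift [ 0.0006 -0.0005 -0.0018] turn [0.0002 0.0014 0.0002]
302 [[ 0.497 -0.027  0.191]
 [ 0.514  0.001  0.21 ]
 [ 0.542  0.022  0.245]]
```

View pics/e.png

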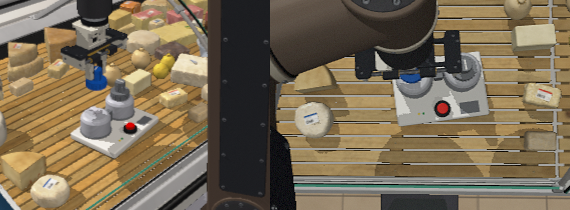

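The left view shows the blue cap in the jaws at (95,78), with its underside at z≈.19, about 10 cm above the open pot at (92,122). The grey cap is still on at (122,95), the button is up at (130,127) and the cheeses look in place. Handing in.

```bash
python3 -c "
from plant import close_job
print(close_job())"
```

```text
the job is handed in; nothing more can be done
None
```

The job is handed in: I pressed the release button fully down and it sprang back up, then unscrewed the blue cap anticlockwise and am holding it about 10 cm above its pot. The grey cap was left closed and the cheeses were not touched.

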